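# Draw the next solder spool from the gravity rack

### The arm

A 6-joint arm with a two-finger parallel gripper is mounted at the origin on the work surface. World frame = base frame: x ahead of the robot, y to its left, z up, the work surface at z = 0. Lengths are in m, angles in rad, forces in N, time in s.
With the tool pointing down it reaches from about 0.25 to 0.775 m from the base axis. Payload 4 kg.
Tool frame: the origin (TCP) lies midway between the tips of the shut fingers; the grasp point (between the pads) lies 19 mm behind it; z points along the fingers, y is the direction in which the jaws open and shut (so a half turn about z gives the same grasp; the last joint's range is limited). The gripper opens to 94 mm and grips with 3 to 60 N. Pads are 16 mm wide; open, the fingers measure 119 mm over their backs; the gripper's body (75 mm by 177 mm) begins 78 mm behind the grasp point.
Start: joints at [1.065, 0.087, 1.371, -0, 1.684, -0.103], TCP at [0.216, 0.506, 0.206] pointing down, gripper open.
Joint ranges: [-3.1, 3.1], [-0.76, 2.03], [0.27, 2.55], [-1.08, 4.22], [0.17, 2.65], [-2.57, 2.57]. Speed limits (rad/s): [2.79, 2.79, 3.14, 3.14, 3.14, 3.14].

### API

Orientations are given as [roll, pitch, yaw] about the fixed x, y, z axes, in that order (R = Rz(yaw) Ry(pitch) Rx(roll)).
In Python, from bench import robot, cams gives the robot as it stands.
- The arm moves only by the tool step_arm, never from a script. Its argument "plan" is a list that holds one entry, the list of rows, each a list of 5 numbers: the shift along the world's x, y, z in mm, then the turn about the world's z in rad, then the opening in per cent of the stroke, from 0 (shut) to 100 (fully open). In form: [[[tx, ty, tz, turn, fingers], ...]]. A call has 1 to 8 rows; each row is the pose to reach, as a shift and turn from the pose commanded when the call began; what a row does not reach only later rows make up. A row lasts 1/12 s, in which the tool goes at most 41.7 mm and 7.16 degrees, less where a joint would pass 70% of its speed; a pose out of reach is approached as far as the arm can. A call with a gripper value outside its range is refused whole. The fingers move at their own pace and stop on an object; the grip force is fixed at half the most. Time passes only in rows, so rows that repeat a pose let the fingers close. It gives the time, the measured TCP pose, the force and the opening at its end, in the units of the state.
- robot.get_obs(): the state, without advancing time (a new reading comes with each control period).
- cams.snapshot(name): name is "side" or "top"; returns a dict with "frame" (420x560x3 uint8, red, green, blue), "camera_matrix" (3x3 intrinsics, pixels), "origin" and "attitude" of the camera in the world. Camera axes: x right, y down, z forward; pixel columns grow to the right and rows downward; lengths in m; the calibration is good to about 2 mm. A picture is of the moment at which its call begins. There is no depth.
- robot.close_job(): hands the job in, once; it reports no verdict.
The state is a dict: "time": time; "joint_positions": joint angles; "qvel": joint speeds; "joint_torque": joint torques, N m; "tool_pos": TCP position; "ee_rot": TCP orientation; "wrist_force": force on the tool from outside, world axes, zero at the start; "wrist_torque": the same for the moment, N m; "width": finger opening in m.
Only numpy, scipy, OpenCV 4.12 (cv2) and the standard library are available. Lean on these libraries where they do the work, as an engineer would, in place of code of your own. Each camera call takes 0.05 s, during which the arm holds its last target. There are 200 camera calls.

### The job

Take the front green solder spool, the one against the stop at the low end of its sloped lane, and let the spools behind it roll down to the front by themselves. Lower it onto the two bars of the roller cradle, midway along them and with its axle along them, let go only once it is down in the cradle, and leave it lying there at rest.

Things in the scene. Friction and masses are not known exactly. Their poses are not given: they have to be found in the camera images.
- green_front_center (a point): Centre of the front green solder spool: flat flanges, diameter 64 mm, 40 mm wide between its flat outer faces, about 0.25 kg, lying on its rim like a wheel. Its y axis is the axle (level, across the lane); it may roll about it. Grip it from above across the two flat faces, fingers closing along the axle. Blue spools in the neighbouring lane are the same size and are not wanted.
- green_next_center (a point): Centre of the second green spool (same size), touching the front one from behind, 64 mm further up the lane. A third green spool lies behind it.
- green_lane_front_seat (a point): Where the front spool's centre lies in the green lane, 65 mm above the table; fixed to this aluminium chute, 52 mm wide, rising at 7 degrees towards this point's x (level, away from the stop); y across, z up. Floor 32 mm below; side guides 7 mm above it, 22 to 25 mm off the middle; the stop, 22 mm above it, 43 mm wide, green label, is in front of the spool, which lifts straight up.
- cradle_seat (a point): Where the spool's centre ends up on the roller cradle, 43 mm above the table. Black base 90 x 100 mm, 5 mm thick, with two fixed steel bars, 12 mm diameter, 88 mm long, along this point's y, at x = -22 and +22 mm, tops 18 mm above the table; end plates 14 mm high. The spool sits in the hollow between the bars, axle along y. z is up.

How it is judged:
By the outcome, as a careful person would: the job done as asked, in the order asked, and still so for the second after the job is handed in, with the robot touching nothing.
It also fails if it takes over 38 s, if anything falls off the work surface, if the arm or the gripper's body presses on something with over 40 N, if the wrist force passes 120 N, or if a joint passes its speed limit or range.

## Working session

There is one attempt and no reset: what is moved stays moved. The work goes in short steps, Python scripts to look and compute and a tool call to move; the robot and the scene stay as the last step left them, time stands still between calls to the robot, and variables do not carry over. Pictures are saved under pics/ and viewed, about 8 in all and at most 12, crops included, and the job is handed in when it is done.

Besides the shell and the picture viewer there is one more tool, called after "Call:" as name([rows], argument=value, ...), one row to a line, values as JSON. step_arm: Moves the arm, as the interface text tells. Its arguments: {"type":"object","properties":{"plan":{"type":"array"}},"required":["plan"]}

```bash
mkdir -p pics
cat > h.py <<'E'
import numpy as np, cv2
from bench import robot, cams
def snap(n, f=None):
    s=cams.snapshot(n)
    if f: cv2.imwrite('pics/'+f, s['frame'][:,:,::-1])
    return s
def Rm(a):
    a=np.array(a,float)
    if a.shape==(3,3): return a
    from scipy.spatial.transform import Rotation as R
    return R.from_euler('xyz',a).as_matrix() if a.size==3 else R.from_quat(a).as_matrix()
def ray(s,u,v):
    d=Rm(s['attitude'])@np.linalg.solve(np.array(s['camera_matrix']),[u,v,1.]); return np.array(s['origin']),d/np.linalg.norm(d)
def onz(s,u,v,z):
    o,d=ray(s,u,v); return o+d*(z-o[2])/d[2]
def proj(s,p):
    q=np.array(s['camera_matrix'])@(Rm(s['attitude']).T@(np.array(p)-np.array(s['origin']))); return q[:2]/q[2]
E
python3 - <<'E'
from h import *
for n in('top','side'):
    s=snap(n,n+'1.png'); print(n,s['camera_matrix'],s['origin'],s['attitude'])
o=robot.get_obs(); print(o); s=snap('top'); print(proj(s,o['tool_pos']))
E
```

```text
top [[528.51745665   0.         281.37382774]
 [  0.         528.51745665 215.64262481]
 [  0.           0.           1.        ]] [ 0.42906564 -0.0312304   1.03536229] [-3.0654865   0.03603565 -1.59162906]
side [[394.64929762   0.         282.48373686]
 [  0.         394.64929762 210.14791962]
 [  0.           0.           1.        ]] [ 0.50450792 -0.62857307  0.45639533] [-2.10506836 -0.02522674 -0.03427829]
{'time': 0.1, 'joint_positions': array([ 1.06487599e+00,  8.78629553e-02,  1.37210364e+00, -3.29464686e-05,
        1.68357786e+00, -1.03101500e-01]), 'qvel': array([-0.00290502, -0.00212566, -0.00438598, -0.00105065, -0.00057444,
       -0.00279445]), 'joint_torque': array([ 2.19104761e-03, -3.41252196e+01, -3.03301048e+01,  7.19424477e-02,
        3.04653263e-02, -1.05971997e-04]), 'tool_pos': array([0.21538321, 0.50553861, 0.20443086]), 'ee_rot': array([-3.13964785e+00, -1.68306767e-04,  2.73876998e+00]), 'wrist_force': array([-0.30187924, -0.48058376,  0.43027911]), 'wrist_torque': array([-0.01899212,  0.00846555, -0.01118738]), 'width': 0.09370165746421802}
[-38.2270564  399.51385286]
```

View pics/top1.png

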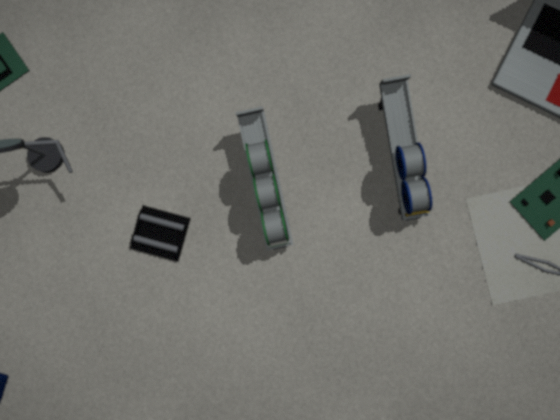

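View pics/side1.png

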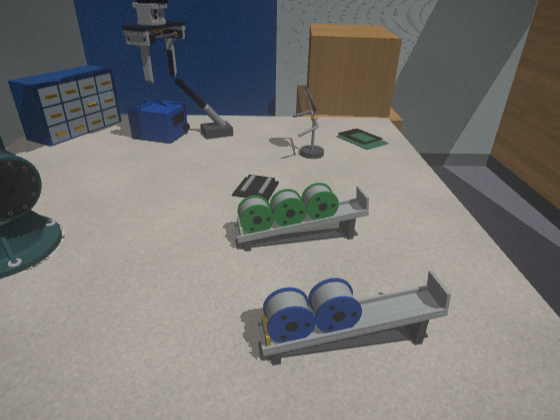

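The top view shows the green lane with its front spool at about (275,228), the stop at the bottom end near (280,243), and the cradle at (160,233) with its bars nearly horizontal. The side view confirms the low end is on the left, with the front green disc at (256,218). Next I'll measure both.

```bash
cat > m.py <<'E'
from h import *
def green(s):
    h=cv2.cvtColor(s['frame'],cv2.COLOR_RGB2HSV); return cv2.inRange(h,(45,90,30),(85,255,255))
E
python3 - <<'E'
from m import *
t=snap('top'); s=snap('side')
g=green(t); g[:,:200]=0; g[:,330:]=0
n,l,st,c=cv2.connectedComponentsWithStats(g)
for i in range(1,n):
    if st[i,4]>5: print('top',st[i],c[i])
f=t['frame']; gr=cv2.cvtColor(f,cv2.COLOR_RGB2GRAY)
d=((gr<60)*255).astype(np.uint8)[190:275,115:205]
d=cv2.morphologyEx(d,cv2.MORPH_CLOSE,np.ones((15,15)))
c=max(cv2.findContours(d,0,1)[0],key=cv2.contourArea)+[115,190]
r=cv2.minAreaRect(c); b=cv2.boxPoints(r); print('cradle',r)
P=np.array([onz(t,*p,0.005) for p in b]); print(P,P.mean(0),[np.linalg.norm(P[i]-P[i-1]) for i in range(4)])
br=((gr>75)*255).astype(np.uint8); m=np.zeros_like(br); cv2.fillPoly(m,[cv2.boxPoints((r[0],(r[1][0]-6,r[1][1]-6),r[2])).astype(int)],255)
for c in cv2.findContours(br&m,0,1)[0]:
    if cv2.contourArea(c)>40:
        q=cv2.minAreaRect(c); e=np.array([onz(t,*p,0.016) for p in cv2.boxPoints(q)]); print('bar',q,e.mean(0),e[0]-e[1],e[1]-e[2])
g=green(s); g[:170]=0; g[250:]=0;g[:,:220]=0;g[:,360:]=0
for c in cv2.findContours(g,0,1)[0]:
    if cv2.contourArea(c)>100: print('side',cv2.fitEllipse(cv2.convexHull(c)),cv2.boundingRect(c))
a=cv2.resize(t['frame'][95:265,115:305],None,fx=4,fy=4,interpolation=2)[:600]
cv2.imwrite('pics/crop.png',cv2.resize(t['frame'][110:260,120:300],None,fx=4,fy=4,interpolation=2)[:,:,::-1])
E
```

```text
top [265 141   8  29  54] [268.37037037 154.37037037]
top [246 145   8  31  42] [248.85714286 159.97619048]
top [273 175   7  30  57] [276.05263158 189.01754386]
top [253 178   9  32  47] [256.04255319 192.42553191]
top [280 209   8  30  56] [283.5        223.08928571]
top [261 211   8  33  49] [263.69387755 226.57142857]
cradle ((159.1154022216797, 233.07691955566406), (51.132484436035156, 45.168487548828125), 15.255118370056152)
[[0.45142167 0.3065308  0.005     ]
 [0.53700884 0.2828778  0.005     ]
 [0.5080154  0.18481536 0.005     ]
 [0.42304218 0.20887962 0.005     ]] [0.47987202 0.24577589 0.005     ] [np.float64(0.10169143683599309), np.float64(0.0887954283391695), np.float64(0.10225880113979392), np.float64(0.08831497761272153)]
bar ((155.046142578125, 242.83078002929688), (43.67748260498047, 4.03446626663208), 15.255120277404785) [0.46040313 0.25085777 0.016     ] [-0.00754114  0.00208645  0.        ] [0.02415095 0.08265502 0.        ]
bar ((161.1326141357422, 221.01934814453125), (43.41291046142578, 3.8227291107177734), 15.422160148620605) [0.50264229 0.23877417 0.016     ] [-0.0071786   0.00200937  0.        ] [0.02449881 0.08225783 0.        ]
side ((286.3004150390625, 207.21705627441406), (47.84292221069336, 106.63165283203125), 78.52914428710938) (238, 183, 100, 50)
```

View pics/crop.png

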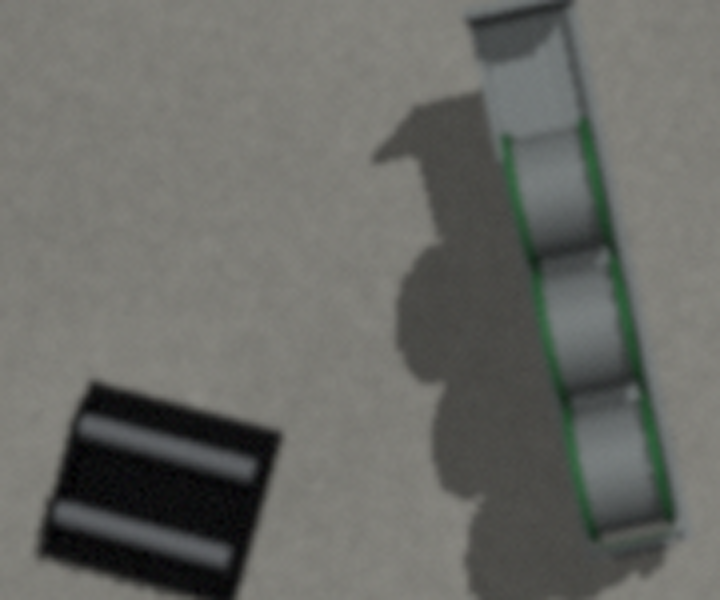

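The crop shows three touching green spools; the front one is centred at about full-image (273.6,225). The cradle bars are sharp, and the base measures 88 x 102 mm against a nominal 90 x 100 mm. Next come the lane yaw and a cross-check in the side view.

Run:
```python
from m import *
t=snap('top'); s=snap('side')
L=[(263.69,226.57),(256.04,192.43),(248.86,159.98)];R=[(283.5,223.09),(276.05,189.02),(268.37,154.37)]
C=[]
for i in range(3):
    z=.065+.0078*i+.018
    l,r=onz(t,*L[i],z),onz(t,*R[i],z); C.append((l+r)/2); print(l,r,np.linalg.norm(l-r),C[-1])
d=C[0]-C[2]; ax=(C[2]-C[0])[:2]; print('spacing',np.linalg.norm(ax)/2,'lane yaw',np.arctan2(ax[1],ax[0]))
yaw=np.arctan2(ax[1],ax[0]); x=np.array([np.cos(yaw),np.sin(yaw),0]);y=np.array([-x[1],x[0],0])
c=np.array([*C[0][:2],.065]); f=c-.02*y
print('pred side face centre',proj(s,f),[proj(s,f+.032*v) for v in(x,-x,np.array([0,0,1]),np.array([0,0,-1]))])
g=green(s)
g[:,:220]=0;g[:,360:]=0;g[:170]=0;g[250:]=0
# dark hub blobs
gr=cv2.cvtColor(s['frame'],cv2.COLOR_RGB2GRAY)
hub=((gr<45)*255).astype(np.uint8); hub[:185]=0;hub[235:]=0;hub[:,:235]=0;hub[:,345:]=0
n,l_,st,cc=cv2.connectedComponentsWithStats(hub)
for i in range(1,n):
    if st[i,4]>8: print('hub',st[i],cc[i])
cols=np.where(g[:, 220:272].any(0))[0]+220; rows=np.where(g[:,238:272].any(1))[0]; print(cols.min(),cols.max(),rows.min(),rows.max())
o=robot.get_obs()['tool_pos']
print('tcp->spool mm',(c-o)*1e3,'cradle-spool',np.array([.4808,.2452])-c[:2], robot.get_obs()['time'])
cv2.imwrite('pics/scrop.png',cv2.resize(s['frame'][165:255,215:375],None,fx=5,fy=5,interpolation=2)[:,:,::-1])
```

```text
[0.48338098 0.03397384 0.083     ] [ 0.48885534 -0.00197837  0.083     ] 0.036366611948288934 [0.48611816 0.01599774 0.083     ]
[0.54486768 0.04612587 0.0908    ] [0.55013779 0.00990418 0.0908    ] 0.0366030740770122 [0.54750273 0.02801503 0.0908    ]
[0.60291352 0.05740948 0.0986    ] [0.61213659 0.02211184 0.0986    ] 0.0364827213204382 [0.60752505 0.03976066 0.0986    ]
spacing 0.061855296012712335 lane yaw 0.19328606920707322
pred side face centre [257.91165604 219.8940088 ] [array([274.69524589, 218.21295027]), array([240.82364805, 221.60555812]), array([257.79808891, 205.01535487]), array([258.02030417, 234.12821496])]
238 271 195 232
tcp->spool mm [ 270.56587793 -489.90515614 -140.25809712] cradle-spool [-0.00531816  0.22920226] 0.35
```

View pics/scrop.png

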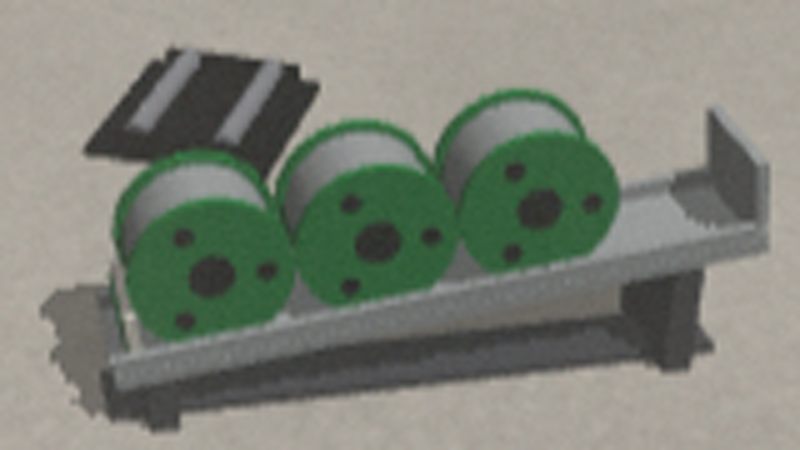

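The hub appears at (257.4,220.4) in the side view, against a prediction of (257.9,219.9), so the spool position is good to about 1 mm. The results are:
- **Spool:** (0.486, 0.016, 0.065), lane yaw 0.193.
- **Cradle:** (0.481, 0.245), yaw −0.286.

Next I'll move above the spool.

Call:
step_arm([
  [[135,-245,0,0.6,100],[135,-245,0,0.6,100],[135,-245,0,0.6,100],[135,-245,0,0.6,100],[135,-245,0,0.6,100],[135,-245,0,0.6,100],[135,-245,0,0.6,100],[270,-490,0,0.6,100]],
])

```text
time: 1.02
tool_pos: [0.3674, 0.2296, 0.2058]
ee_rot: [3.141, 0.001, -2.944]
wrist_force: [0.7, 0.8, 0.0]
width: 0.0941
```

Call:
step_arm([
  [[115,-208,0,0,100],[115,-208,0,0,100],[115,-208,0,0,100],[115,-208,0,0,100],[115,-208,0,0,100],[115,-208,0,0,100],[115,-208,0,0,100],[115,-208,0,0,100]],
])

```text
time: 1.68
tool_pos: [0.4822, 0.0221, 0.2051]
ee_rot: [3.141, -0.001, -2.948]
wrist_force: [0.6, 0.2, -0.0]
width: 0.0936
```

Call:
step_arm([
  [[4,-6,-10,0,100],[4,-6,-40,0,100],[4,-6,-70,0,100],[4,-6,-70,0,100]],
])

```text
time: 2.02
tool_pos: [0.4812, 0.0188, 0.1285]
ee_rot: [3.138, -0.012, -2.942]
wrist_force: [-1.1, 0.1, -0.9]
width: 0.0938
```

Run:
```python
from m import *
t=snap('top');s=snap('side'); o=robot.get_obs(); print(o['tool_pos'],o['time'])
a=cv2.resize(t['frame'][150:270,210:340],(390,360),interpolation=2); b=cv2.resize(s['frame'][110:250,190:340],(386,360),interpolation=2)
cv2.imwrite('pics/ab.png',np.hstack([a,b])[:,:,::-1])
```

```text
[0.48475201 0.01834555 0.13446306] 2.1167
```

View pics/ab.png

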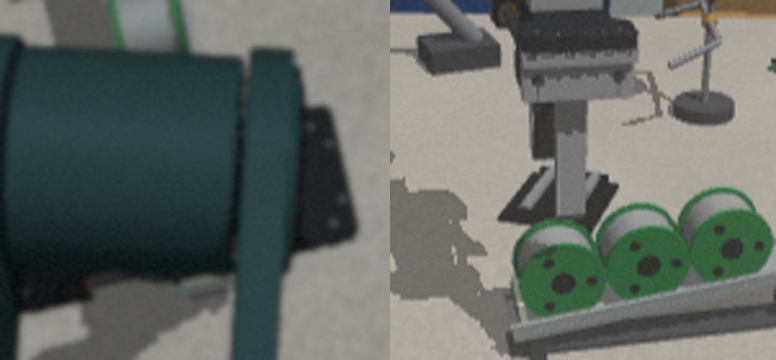

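The right half shows the near finger lined up fore and aft with the front hub. The arm hides the spool in the top view. I'm continuing down.

Call:
step_arm([
  [[1,-2,-25,0,100],[1,-2,-50,0,100],[1,-2,-70,0,100],[1,-2,-81,0,100],[1,-2,-81,0,100],[1,-2,-81,0,100],[1,-2,-81,0,100]],
])

```text
time: 2.7
tool_pos: [0.4887, 0.0153, 0.0568]
ee_rot: [-3.141, 0.004, -2.944]
wrist_force: [0.1, 0.1, -0.4]
width: 0.0937
```

Call:
step_arm([
  [[-1,0,-3,0,100],[-1,0,-3,0,45],[-1,0,-3,0,35],[-1,0,-3,0,20],[-1,0,-3,0,10],[-1,0,-3,0,10],[-1,0,-3,0,10],[-1,0,-3,0,10]],
])

```text
time: 3.37
tool_pos: [0.486, 0.0152, 0.0515]
ee_rot: [3.142, -0.0, -2.944]
wrist_force: [0.2, 0.1, -0.2]
width: 0.0502
```

Call:
step_arm([
  [[0,0,0,0,10],[0,0,0,0,10],[0,0,0,0,10],[0,0,0,0,10]],
])

```text
time: 3.7
tool_pos: [0.486, 0.0154, 0.0515]
ee_rot: [3.141, -0.0, -2.944]
wrist_force: [-0.9, 1.3, 0.8]
width: 0.0397
```

The grip reads 39.7 mm, so it is on the flat faces. Now lifting straight up.

Call:
step_arm([
  [[0,0,6,0,5],[0,0,16,0,5],[0,0,28,0,5],[0,0,42,0,5],[0,0,58,0,5],[0,0,76,0,5],[0,0,96,0,5],[0,0,110,0,5]],
])

```text
time: 4.37
tool_pos: [0.4866, 0.0151, 0.1642]
ee_rot: [-3.141, 0.002, -2.945]
wrist_force: [-0.2, 0.3, -2.5]
width: 0.0398
```

Call:
step_arm([
  [[0,0,0,0,5],[0,0,0,0,5],[0,0,0,0,5],[0,0,0,0,5],[0,0,0,0,5],[0,0,0,0,5]],
])

```text
time: 4.87
tool_pos: [0.4855, 0.0153, 0.1604]
ee_rot: [3.141, -0.002, -2.944]
wrist_force: [0.6, -0.4, -2.2]
width: 0.0399
```

Run:
```python
from m import *
s=snap('side','lift.png'); o=robot.get_obs(); print(o['tool_pos'],o['ee_rot'],o['width'],o['wrist_force'],o['time'])
```

```text
[0.4855876  0.01527965 0.16061304] [ 3.14104793e+00 -1.65528948e-03 -2.94437301e+00] 0.03987602433256652 [-0.08921607  0.77229484 -2.37915396] 4.9167
```

View pics/lift.png

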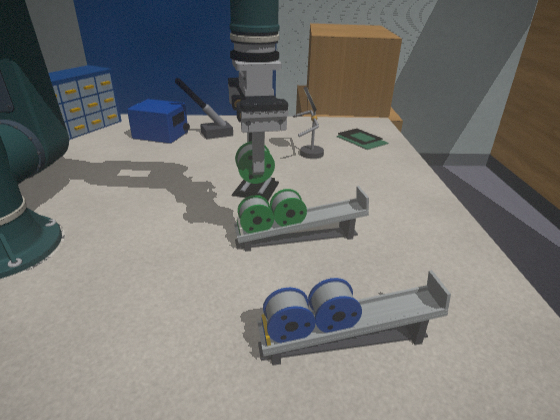

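The picture shows two green spools rolled down, with the front one at the stop (hub about (257,220)), and the gripped spool in the air at (256,163). Now over to the cradle.

Call:
step_arm([
  [[0,25,0,-0.08,5],[-1,60,0,-0.16,5],[-2,95,0,-0.24,5],[-3,130,0,-0.32,5],[-4,165,0,-0.4,5],[-5,195,0,-0.48,5],[-5,218,0,-0.48,5],[-5,230,0,-0.48,5]],
])

```text
time: 5.58
tool_pos: [0.4804, 0.248, 0.161]
ee_rot: [3.141, -0.001, 2.862]
wrist_force: [0.1, -0.7, -1.8]
width: 0.0398
```

Call:
step_arm([
  [[0,0,-20,0,5],[0,0,-40,0,5],[0,0,-60,0,5],[0,0,-75,0,5],[0,0,-80,0,5],[0,0,-80,0,5],[0,0,-80,0,5],[0,0,-80,0,5]],
])

```text
time: 6.25
tool_pos: [0.4821, 0.2453, 0.083]
ee_rot: [3.14, 0.002, 2.858]
wrist_force: [0.0, 0.4, -2.5]
width: 0.0401
```

Run:
```python
from m import *
s=snap('side'); o=robot.get_obs(); print(o['tool_pos'],o['ee_rot'],o['width'],o['wrist_force'],o['time'])
yaw=-.286; x=np.array([np.cos(yaw),np.sin(yaw),0]);y=np.array([-x[1],x[0],0])
c=o['tool_pos']+[0,0,.0135]
th=np.linspace(0,6.28,60)
near=np.array([proj(s,c-.02*y+.032*(np.cos(a)*x+np.sin(a)*np.array([0,0,1]))) for a in th])
print('pred',near.min(0),near.max(0))
g=green(s); g[:,:170]=0;g[:,290:]=0; g[192:]=0;g[:100]=0
yy,xx=np.where(g>0); print('seen',xx.min(),xx.max(),yy.min(),yy.max())
im=s['frame'].copy(); cv2.polylines(im,[near.astype(np.int32)],True,(255,0,0),1)
cv2.imwrite('pics/over.png',cv2.resize(im[100:230,160:310],None,fx=4,fy=4,interpolation=0)[:,:,::-1])
```

```text
[0.48217806 0.2454246  0.0832062 ] [3.13973472e+00 2.46143802e-03 2.85849734e+00] 0.03990891073989819 [ 0.20590191  0.07187567 -2.21001114] 6.3
pred [240.89574512 142.62962368] [267.16978256 168.47111217]
seen 241 289 137 191
```

View pics/over.png

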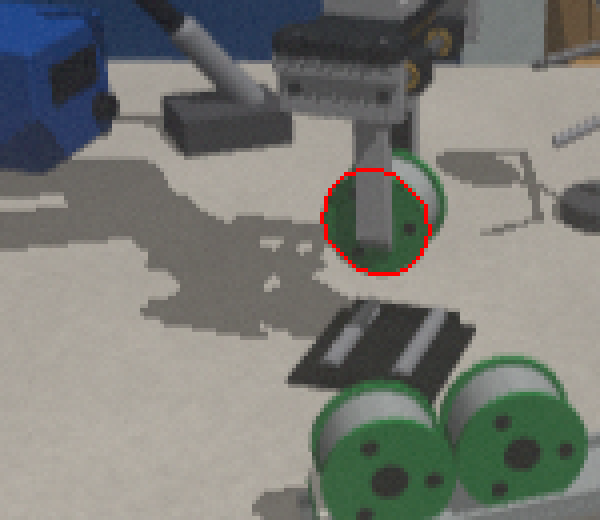

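The predicted disc outline matches the held spool, which sits over the cradle, so it is centred in the grip. I'm lowering it, gently at the end.

Call:
step_arm([
  [[-1,0,-15,0,5],[-1,0,-30,0,5],[-1,0,-40,0,5],[-1,0,-46,0,5],[-1,0,-49,0,5],[-1,0,-51,0,5],[-1,0,-51,0,5],[-1,0,-51,0,5]],
])

```text
time: 6.97
tool_pos: [0.4806, 0.2455, 0.0312]
ee_rot: [3.141, 0.001, 2.859]
wrist_force: [0.5, 0.4, -2.4]
width: 0.0398
```

Call:
step_arm([
  [[0,0,-1,0,5],[0,0,-2,0,5],[0,0,-2,0,5],[0,0,-2,0,5]],
])

```text
time: 7.3
tool_pos: [0.4811, 0.2455, 0.0297]
ee_rot: [3.14, 0.002, 2.859]
wrist_force: [0.6, -0.0, 2.4]
width: 0.0398
```

The wrist force has flipped from −2.4 to +2.4 N, so the spool is touching the bars. I'll press 1 mm more to be sure it is seated, then check.

Call:
step_arm([
  [[0,0,-1,0,5],[0,0,-1,0,5],[0,0,-1,0,5]],
])

```text
time: 7.55
tool_pos: [0.4814, 0.2455, 0.0295]
ee_rot: [3.14, 0.003, 2.859]
wrist_force: [0.1, -1.2, 6.4]
width: 0.0399
```

Call:
step_arm([
  [[0,0,0,0,50],[0,0,0,0,60],[0,0,0,0,75],[0,0,0,0,100],[0,0,0,0,100],[0,0,0,0,100],[0,0,0,0,100],[0,0,0,0,100]],
])

```text
time: 8.22
tool_pos: [0.48, 0.2452, 0.0274]
ee_rot: [-3.142, -0.0, 2.859]
wrist_force: [0.4, -0.3, 0.4]
width: 0.0899
```

Call:
step_arm([
  [[0,0,15,0,100],[0,0,40,0,100],[0,0,75,0,100],[0,0,110,0,100],[0,0,150,0,100],[-30,30,170,0,100],[-60,60,170,0,100],[-90,90,170,0,100]],
])

```text
time: 8.88
tool_pos: [0.395, 0.3319, 0.2004]
ee_rot: [3.137, 0.003, 2.856]
wrist_force: [0.9, -0.2, -1.0]
width: 0.0939
```

Call:
step_arm([
  [[-25,30,0,0,100],[-50,60,0,0,100],[-75,90,0,0,100],[-90,110,0,0,100],[-90,110,0,0,100],[-90,110,0,0,100],[-90,110,0,0,100],[-90,110,0,0,100]],
])

```text
time: 9.55
tool_pos: [0.3054, 0.4399, 0.1975]
ee_rot: [-3.141, 0.0, 2.857]
wrist_force: [-0.6, -0.2, -0.1]
width: 0.094
```

Run:
```python
from m import *
t=snap('top');s=snap('side'); o=robot.get_obs(); print(o['tool_pos'],o['width'],o['wrist_force'],o['time'])
a=cv2.resize(t['frame'][130:280,110:310],(400,300),interpolation=2); b=cv2.resize(s['frame'][130:260,200:373],(400,300),interpolation=2)
cv2.imwrite('pics/end.png',np.hstack([a,b])[:,:,::-1])
g=green(t); g[:,200:]=0; g[:190]=0; g[280:]=0; g[:,:110]=0
n,l,st,c=cv2.connectedComponentsWithStats(g); q=[c[i] for i in range(1,n) if st[i,4]>5]; print(q)
e=[onz(t,*p,.061) for p in q]; print(e,np.mean(e,0))
```

```text
[0.30548945 0.43984037 0.19748841] 0.0939195037013394 [ 0.36298331  0.09534006 -0.27460506] 9.65
[array([140.84536082, 227.84536082]), array([162.644, 233.792])]
[array([0.48749422, 0.26496773, 0.061     ]), array([0.47548407, 0.22400975, 0.061     ])] [0.48148915 0.24448874 0.061     ]
```

View pics/end.png

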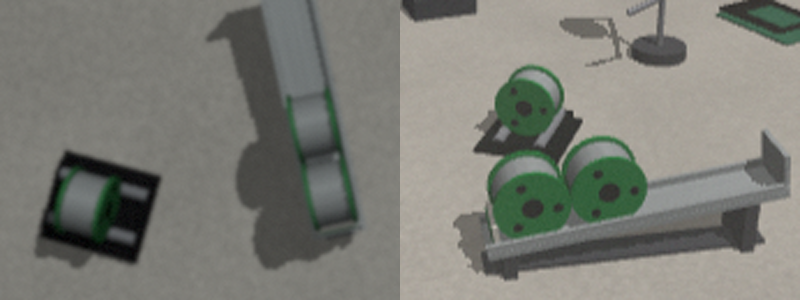

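The spool lies on the cradle at (0.4815, 0.2445), and the cradle centre was measured at (0.481, 0.245). The apparent leftward shift in the top view is parallax. Both other green spools have rolled forward against the stop, and the gripper is clear. Handing in.

```bash
python3 -c "
from h import *
print(robot.close_job(), robot.get_obs()['time'])"
```

```text
the job is handed in; nothing more can be done
the job is handed in; nothing more can be done
```

The front green spool is on the roller cradle and the job is handed in. I gripped it across its flat faces and lifted it straight up. I then set it on the two bars, and let go only after the wrist force rose from −2.4 N to +6.4 N, which showed it was bearing on them.

**Last checks, at about 9.7 s on the robot's clock:**
- **Position:** the spool centre measured (0.4815, 0.2445) m, within about 1 mm of the measured cradle centre (0.481, 0.245). The axle is along the bars.
- **Other spools:** the two remaining green spools had rolled down by themselves, with the front one against the stop. The blue lane looked undisturbed in the picture taken after the lift; I did not check it again.
- **Robot:** the gripper was open and well clear, and the wrist force was near zero.

No check failed. The two small disagreements were the spool spacing, measured at 62 mm against about 63.5 mm expected, and the cradle base, measured at 88 x 102 mm against 90 x 100 mm. I took no separate second picture to confirm the spool was at rest.

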